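# Latch the eye-drop locker

## Task

Two small white lockers stand on the desk with their doors ajar. Push shut the door of the one that has the eye-drop bottle standing inside it, fully home, until its spring latch snaps in and keeps it shut when you let go; leave the door of the other locker, which holds a contact lens case, as it stands.

Things in the scene. Friction and masses are not known exactly. Their poses are not given: they have to be found in the camera images.
- drops_door (a joint): Door hinge of the locker with the eye-drop bottle (25x65 mm, seen through the clear top). 0 rad = shut, grows as it opens towards the robot; starts 0.5 to 0.85, stops at -0.015. Upright hinge at the left front edge as the robot sees it. A weak spring (under 1 N at the edge) swings it back to about 0.7 if not latched. Locker: fixed white box 110 mm deep, 130 wide, 120 tall.
- drops_tongue (a joint): Sprung tongue inside that door near its free edge. 0 m = fully out, at most 0.011 = pushed into its case. Over about the last 20 mm of the door edge's travel a strike pin on the locker's right wall presses its slope in (some 3 to 7 N at the push point, jolts of 12 N when pushed briskly); only as the door comes fully home against its stop does it spring out behind the pin and hold.
- drops_door_edge (a point): Place to push: on that door's outer face, 20 mm from the free edge, 31 mm below the door's top, 85 mm above the desk; moves with the door. x points into the door from outside, y level along it towards the hinge, z up. Hinge line at x = +2, y = +104 mm in these axes. Panel 10 mm thick, 126 wide, top edge 116 mm up. A small pull, 7 mm proud, lies low down (41 mm up at most).
- spare_door_edge (a point): The same point on the door of the other, identical locker, which has a contact lens case (28x62x16 mm) in it and stands 0.2 m or more to the left or right of the first; its door is also 0.5 to 0.85 rad open and must stay as it stands.

How it is judged (in metres and radians):
At the end, for the whole second after the job is handed in: The door of the locker with the eye-drop bottle stands shut by itself, less than 0.04 rad from flush, with its tongue sprung out behind the strike (less than 3 mm pressed in) (value of joint drops_door below 0.04 rad and value of joint drops_tongue below 0.003 m); the robot touches nothing.
It fails at once if the other locker's door is moved by more than 20 mm at its edge (distance of spare_door_edge from where it was at the start of the episode above 0.02 m).
It also fails if it takes over 32 s, if anything falls off the work surface, if the arm or the gripper's body presses on something with over 40 N, if the wrist force passes 120 N, or if a joint passes its speed limit or range.

## Robot

A 6-joint arm with a two-finger parallel gripper is mounted at the origin on a cart in front of the work surface, level with it; the furniture and walls round the work are solid. World frame = base frame: x ahead of the robot, y to its left, z up, the work surface at z = 0. Lengths are in mm, angles in rad, forces in N, time in s.
With the tool pointing down it reaches from about 400 to 925 mm from the base axis. Payload 12.5 kg.
Tool frame: the origin (TCP) lies at the very end of the fingers, on their centre line; the grasp point (between the pads) lies 19 mm behind it; z points along the fingers, y is the line along which they close (so a half turn about z gives the same grasp; the last joint's range is limited). The gripper opens to 95 mm and grips with 3 to 60 N. Pads are 20 mm wide; open, the fingers measure 119 mm over their backs; the gripper's body (75 mm by 180 mm) begins 59 mm behind the grasp point.
Start: joints at [-1.376, 0.491, 1.559, -0, 1.092, -0.106], TCP at [185.201, -596.948, 214.661] pointing down, gripper open.
Joint ranges: [-3.1, 3.1], [-0.84, 2.19], [0.05, 2.79], [-1.13, 4.28], [0.06, 2.93], [-2.69, 2.69]. Speed limits (rad/s): [2.22, 2.22, 2.79, 3.14, 3.14, 3.14].

## Interface

Orientations are given as [roll, pitch, yaw] about the fixed x, y, z axes, in that order (R = Rz(yaw) Ry(pitch) Rx(roll)).
In Python, from cell import * gives the robot as it stands.
- The arm moves only by the tool jog_arm, never from a script. Its argument "targets" is a list of rows, each an object with "turn": the turn, a rotation vector about the world's x, y, z in degrees, a list of three; "slide": the shift along the world's x, y, z in mm, a list of three; "claw": the opening in per cent of the stroke, from 0 (shut) to 100 (fully open). In form: [{"turn": [wx, wy, wz], "slide": [x, y, z], "claw": claw}, ...]. A call has 1 to 5 rows; each row shifts and turns the commanded pose from where the row before left it; what a row does not reach is not made up. A row lasts 1/8 s, in which the tool goes at most 62.5 mm and 10.7 degrees, less where a joint would pass 70% of its speed; a pose out of reach is approached as far as the arm can. A call with a gripper value outside its range is refused whole. The fingers move at their own pace and stop on an object; the grip force is fixed at half the most. Time passes only in rows, so rows that do not move let the fingers close. It gives the time, the measured TCP pose, the force, the opening and the grip force at its end, in the units of the state.
- state(): the state, without advancing time (a new reading comes with each control period).
- read_camera(name): name is "scene" or "side" or "wrist"; returns a dict with "frame" (384x512x3 uint8, blue, green, red), "mtx" (3x3 intrinsics, pixels), "R" (3x3) and "t" (3): a world point X has camera coordinates R X + t. Camera axes: x right, y down, z forward; pixel columns grow to the right and rows downward; lengths in mm; the calibration is good to about 2 mm. A picture is of the moment at which its call begins. There is no depth.
- job_done(): hands the job in; it is judged then, once.
Trained networks look in the newest picture that a camera, given by its name, has taken for a name from the list of things; names that differ only in an ending like _2 or _b are one class to them, and where a whole thing is asked for, a point or a joint stands for the part that bears it (a point fixed in the world has none). Each returns a list of dicts, best first, with "conf" (0 to 1); they miss things now and then, are a little off and sometimes report something else, mostly with a low value. They report only what shows in the picture. A call takes as long as a camera call.
- look_for(query, camera): "xy" ([column, row] in pixels, amid what is visible of it).
The state is a dict: "t": time; "joints": joint angles; "qvel": joint speeds; "tau": joint torques, N m; "eef_pos": TCP position; "tcp_rot": TCP orientation; "ft_force": force on the tool from outside, world axes, zero at the start; "moment": the same for the moment, N m; "opening": opening from 0.0 (shut) to 1.0 (fully open); "grip_force": force on a finger pad.
Only numpy, scipy, OpenCV 4.12 (cv2) and the standard library are available. Lean on these libraries where they do the work, as an engineer would, in place of code of your own. Each camera call takes 0.05 s, during which the arm holds its last target. There are 200 camera calls.

## Working session

There is one attempt and no reset: what is moved stays moved. The work goes in short steps, Python scripts to look and compute and a tool call to move; the robot and the scene stay as the last step left them, time stands still between calls to the robot, and variables do not carry over. Pictures are saved under pics/ and viewed, at most 10 in all, crops included, and the job is handed in when it is done.

Besides the shell and the picture viewer there is one more tool, called after ">>>" as name(argument=value, ...), one argument or row to a line, values as JSON. jog_arm: Moves the arm, as the interface text tells. Its arguments: {"type":"object","properties":{"targets":{"type":"array","items":{"type":"object","properties":{"turn":{"type":"array","items":{"type":"number"}},"slide":{"type":"array","items":{"type":"number"}},"claw":{"type":"number"}}}}},"required":["targets"]}

```bash
mkdir -p pics; python3 - <<'E'
from cell import *
import cv2,numpy as np
ims=[]
for c in ["scene","side"]:
    d=read_camera(c); cv2.imwrite(f"pics/{c}0.png",d["frame"]); ims.append(d["frame"])
    print(c,np.round(d["mtx"],1).tolist(),np.round(d["R"],3).tolist(),np.round(d["t"],1).tolist())
    for q in ["drops_door","drops_door_edge","spare_door_edge","drops_tongue"]:
        print(q,[(np.round(r["xy"]).tolist(),round(r["conf"],2)) for r in look_for(q,c)])
print(state())
E
```

```text
scene [[482.2, 0.0, 259.4], [0.0, 482.2, 193.0], [0.0, 0.0, 1.0]] [[-0.9, -0.437, 0.01], [-0.277, 0.553, -0.786], [0.338, -0.71, -0.618]] [515.7, 314.0, 778.4]
drops_door [([283.0, 192.0], 0.61)]
drops_door_edge [([283.0, 192.0], 0.86)]
spare_door_edge [([237.0, 249.0], 0.91)]
drops_tongue []
side [[397.1, 0.0, 260.4], [0.0, 397.1, 190.8], [0.0, 0.0, 1.0]] [[0.997, 0.077, -0.007], [0.042, -0.617, -0.786], [-0.064, 0.783, -0.618]] [-599.2, 5.2, 1017.6]
drops_door [([256.0, 238.0], 0.79)]
drops_door_edge [([251.0, 237.0], 0.55)]
spare_door_edge [([264.0, 176.0], 0.88)]
drops_tongue []
{'t': 0.5, 'joints': array([-1.37557405e+00,  4.90908471e-01,  1.55892878e+00, -1.46710391e-05,
        1.09166945e+00, -1.05609029e-01]), 'qvel': array([ 0.00037719, -0.00223941, -0.00025699, -0.00084576, -0.00109511,
       -0.00054481]), 'tau': array([-1.81511488e-03, -6.12053418e+01, -2.58287019e+01,  6.92149065e-02,
        4.47579729e-02, -1.75434434e-05]), 'eef_pos': array([ 185.21151716, -596.93856996,  214.64575291]), 'tcp_rot': array([3.14150855e+00, 2.20073567e-05, 3.00838066e-01]), 'ft_force': array([0.62271914, 0.20294536, 0.40575855]), 'moment': array([0.02499643, 0.00387214, 0.01127135]), 'grip_force': 0.0, 'opening': 0.9998114297890501}
```

View pics/scene0.png

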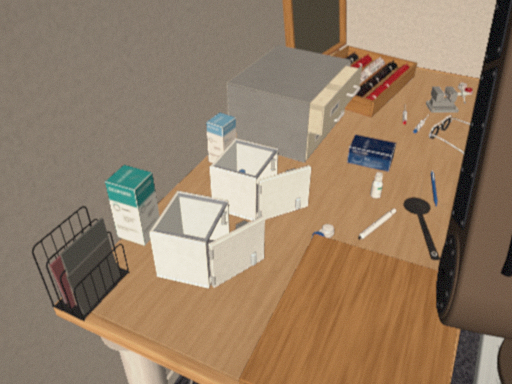

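View pics/side0.png

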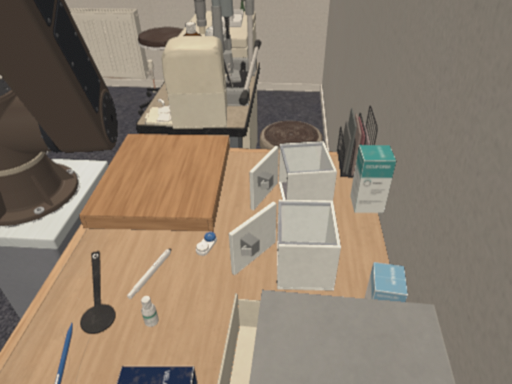

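```bash
python3 - <<'E'
import cv2,numpy as np
a=cv2.imread("pics/scene0.png")[130:290,145:315]; b=cv2.imread("pics/side0.png")[130:300,220:350]
f=lambda i:cv2.resize(i,(400,500),interpolation=cv2.INTER_CUBIC)
cv2.imwrite("pics/crop.png",np.hstack([f(a),f(b)]))
E
```

```text
(no output)
```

View pics/crop.png

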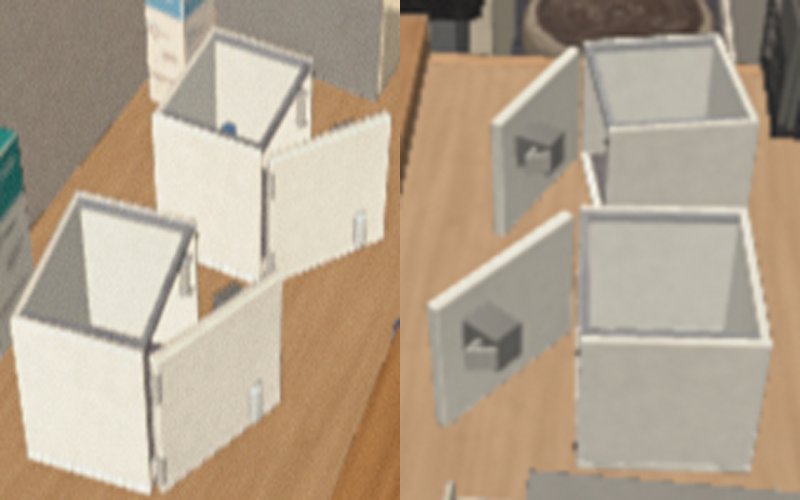

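```bash
cat > h.py <<'E'
import numpy as np
from cell import *
def ray(d,uv,z):
    R,t=np.array(d["R"]),np.array(d["t"]); C=-R.T@t
    r=R.T@np.linalg.solve(np.array(d["mtx"]),[*uv,1]); return C+r*(z-C[2])/r[2]
E
python3 - <<'E'
from h import *
S=read_camera("scene");D=read_camera("side")
f=lambda u,v:(145+u*.425,130+v*.32); g=lambda u,v:(220+(u-400)*.325,130+v*.34)
for n,(p,z) in dict(A_bl=((213,28),120),A_br=((310,62),120),A_fl=((266,143),120),A_l=((155,110),120),A_free=((388,113),116),A_hinge=((268,157),116),A_freebot=((383,238),2),
  B_a=((80,193),120),B_b=((195,230),120),B_fl=((150,347),120),B_l=((12,318),120),B_free=((280,275),116),blue65=((228,130),65),blue16=((228,130),16)).items(): print("scene",n,np.round(ray(S,f(*p),z)))
for n,(p,z) in dict(A_fl=((583,207),120),A_bl=((747,207),120),A_br=((768,340),120),A_fr=((580,335),120),A_free=((433,300),116),A_hinge=((572,213),116),B_fl=((583,40),120),B_bl=((715,36),120),B_br=((755,120),120),B_fr=((610,125),120),B_free=((493,122),116),B_h=((578,50),116)).items(): print("side",n,np.round(ray(D,g(*p),z)))
E
```

```text
scene A_bl [ 758. -248.  120.]
scene A_br [ 652. -250.  120.]
scene A_fl [ 646. -140.  120.]
scene A_l [ 755. -129.  120.]
scene A_free [ 562. -228.  116.]
scene A_hinge [ 639. -132.  116.]
scene A_freebot [ 559. -230.    2.]
scene B_a [765. -19. 120.]
scene B_b [658. -30. 120.]
scene B_fl [638.  78. 120.]
scene B_l [746. 105. 120.]
scene B_free [578. -27. 116.]
scene blue65 [ 719. -206.   65.]
scene blue16 [ 752. -266.   16.]
side A_fl [ 650. -131.  120.]
side A_bl [ 757. -124.  120.]
side A_br [ 761. -249.  120.]
side A_fr [ 653. -252.  120.]
side A_free [ 564. -224.  116.]
side A_hinge [ 643. -133.  116.]
side B_fl [642.  87. 120.]
side B_bl [746. 100. 120.]
side B_br [770. -20. 120.]
side B_fr [666. -33. 120.]
side B_free [581. -30. 116.]
side B_h [638.  77. 116.]
```

```bash
python3 - <<'E'
from h import *
S=read_camera("scene");D=read_camera("side")
for z,uv in [(0,(302,158)),(150,(302,112)),(200,(302,112)),(0,(330,138)),(150,(229,84)),(200,(229,84)),(150,(318,103))]: print("scene",z,uv,np.round(ray(S,uv,z)))
for z,uv in [(150,(262,291)),(200,(262,291)),(150,(238,298)),(200,(425,300)),(150,(425,300))]: print("side",z,uv,np.round(ray(D,uv,z)))
E
```

```text
scene 0 (302, 158) [ 647. -414.    0.]
scene 150 (302, 112) [ 648. -389.  150.]
scene 200 (302, 112) [ 616. -303.  200.]
scene 0 (330, 138) [ 614. -544.    0.]
scene 150 (229, 84) [ 882. -445.  150.]
scene 200 (229, 84) [ 830. -353.  200.]
scene 150 (318, 103) [ 629. -451.  150.]
side 150 (262, 291) [ 634. -379.  150.]
side 200 (262, 291) [ 637. -418.  200.]
side 150 (238, 298) [ 600. -394.  150.]
side 200 (425, 300) [ 848. -417.  200.]
side 150 (425, 300) [ 869. -378.  150.]
```

>>> jog_arm(
  targets=[
    {"turn":[0,0,-8.6],"slide":[39,45,0],"claw":0},
    {"turn":[0,0,-8.6],"slide":[39,45,0],"claw":0},
    {"turn":[0,0,0],"slide":[39,45,0],"claw":0},
    {"turn":[0,0,0],"slide":[39,45,0],"claw":0},
    {"turn":[0,0,0],"slide":[39,45,0],"claw":0},
  ],
)

```text
t: 1.32
eef_pos: [381.2, -370.5, 214.9]
tcp_rot: [3.141, -0.0, 0.0]
ft_force: [-0.1, 0.1, -0.3]
opening: 0.53
grip_force: 0.0
```

>>> jog_arm(
  targets=[
    {"turn":[0,0,0],"slide":[39,45,0],"claw":0},
    {"turn":[0,0,0],"slide":[39,45,0],"claw":0},
    {"turn":[0,0,0],"slide":[39,45,0],"claw":0},
    {"turn":[0,0,0],"slide":[0,0,0],"claw":0},
  ],
)

```text
t: 1.82
eef_pos: [499.1, -234.1, 214.7]
tcp_rot: [-3.142, -0.0, 0.005]
ft_force: [0.3, 0.1, -0.1]
opening: 0.111
grip_force: 0.0
```

```bash
python3 - <<'E'
from h import *
import cv2
d=read_camera("wrist"); s=read_camera("scene")
cv2.imwrite("pics/w1.png",np.vstack([np.hstack([cv2.resize(x["frame"],(400,300)) for x in (d,s)])]))
for q in ["drops_door_edge","spare_door_edge"]: print(q,look_for(q,"wrist"))
x=state();print(x["t"],x["eef_pos"],x["tcp_rot"],x["ft_force"],x["opening"])
E
```

```text
drops_door_edge [{'xy': [203.4, 68.7], 'conf': 0.91}]
spare_door_edge [{'xy': [14.0, 76.1], 'conf': 0.92}]
2.025 [ 496.63624131 -237.71020732  214.66625659] [ 3.14141331e+00  1.97622499e-04 -3.05399304e-04] [0.45913093 0.15697863 0.3015961 ] 0.010845926925336806
```

View pics/w1.png

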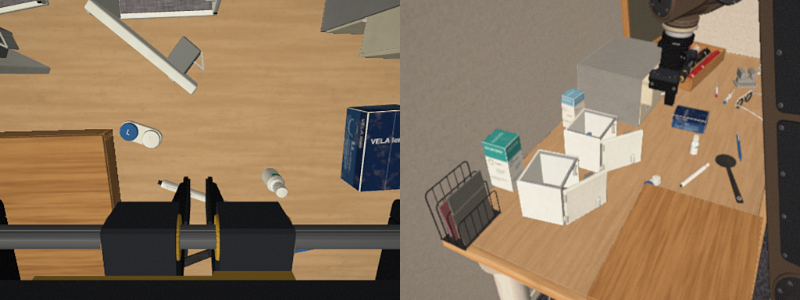

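>>> jog_arm(
  targets=[
    {"turn":[0,0,0],"slide":[0,10,-47],"claw":0},
    {"turn":[0,0,0],"slide":[0,10,-47],"claw":0},
    {"turn":[0,0,0],"slide":[15,0,-46],"claw":0},
    {"turn":[0,0,0],"slide":[20,0,0],"claw":0},
    {"turn":[0,0,0],"slide":[0,0,0],"claw":0},
  ],
)

```text
t: 2.65
eef_pos: [532.2, -218.2, 74.2]
tcp_rot: [3.142, 0.0, -0.001]
ft_force: [-0.3, -0.3, -0.3]
opening: 0.001
grip_force: 0.0
```

>>> jog_arm(
  targets=[
    {"turn":[0,0,0],"slide":[10,0,0],"claw":0},
    {"turn":[0,0,0],"slide":[10,0,0],"claw":0},
    {"turn":[0,0,0],"slide":[10,0,0],"claw":0},
    {"turn":[0,0,0],"slide":[10,-4,0],"claw":0},
    {"turn":[0,0,0],"slide":[8,-4,0],"claw":0},
  ],
)

```text
t: 3.28
eef_pos: [580.9, -225.1, 74.7]
tcp_rot: [3.142, -0.0, 0.001]
ft_force: [-0.8, 0.8, -0.3]
opening: 0.005
grip_force: 0.4
```

```bash
python3 - <<'E'
from h import *
import cv2
d=read_camera("side"); s=read_camera("scene")
cv2.imwrite("pics/w2.png",np.hstack([cv2.resize(d["frame"][120:320,150:400],(400,320)),cv2.resize(s["frame"][100:300,140:390],(400,320))]))
x=state();print(x["t"],x["eef_pos"],x["tcp_rot"],x["ft_force"],x["opening"])
E
```

```text
3.375 [ 581.08158849 -225.3989466    74.56748111] [ 3.14121652e+00 -6.82970734e-04  5.53646488e-04] [-0.01704937  0.72987352 -0.28725701] 0.005131835807172956
```

View pics/w2.png

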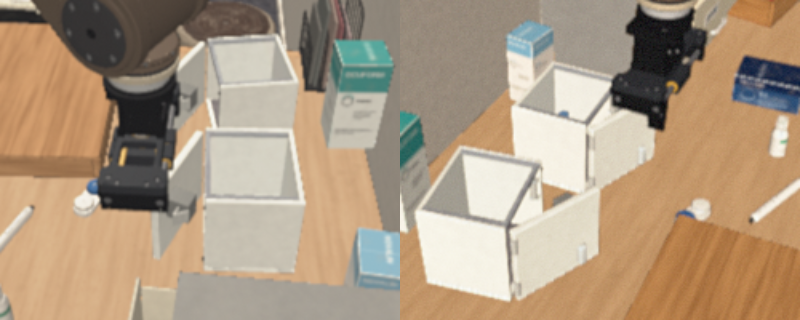

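The fingers (side view about (165,190)) are on the drops door, which is swinging in. The spare door has not moved.

>>> jog_arm(
  targets=[
    {"turn":[0,0,0],"slide":[8,-3,0],"claw":0},
    {"turn":[0,0,0],"slide":[8,-3,0],"claw":0},
    {"turn":[0,0,0],"slide":[8,-2,0],"claw":0},
    {"turn":[0,0,0],"slide":[6,0,0],"claw":0},
    {"turn":[0,0,0],"slide":[4,0,0],"claw":0},
  ],
)

```text
t: 4.0
eef_pos: [614.1, -233.4, 74.5]
tcp_rot: [3.141, 0.001, 0.001]
ft_force: [-5.8, -3.8, 0.6]
opening: 0.006
grip_force: 2.6
```

>>> jog_arm(
  targets=[
    {"turn":[0,0,0],"slide":[3,0,0],"claw":0},
    {"turn":[0,0,0],"slide":[3,0,0],"claw":0},
    {"turn":[0,0,0],"slide":[3,0,0],"claw":0},
  ],
)

```text
t: 4.38
eef_pos: [623.5, -233.0, 74.6]
tcp_rot: [3.141, -0.0, 0.001]
ft_force: [-1.1, 0.1, -0.9]
opening: 0.005
grip_force: 0.5
```

>>> jog_arm(
  targets=[
    {"turn":[0,0,0],"slide":[2,0,0],"claw":0},
    {"turn":[0,0,0],"slide":[2,0,0],"claw":0},
  ],
)

```text
t: 4.62
eef_pos: [627.4, -232.8, 74.7]
tcp_rot: [3.142, 0.0, 0.001]
ft_force: [-0.8, -0.0, -0.4]
opening: 0.006
grip_force: 0.6
```

>>> jog_arm(
  targets=[
    {"turn":[0,0,0],"slide":[2,0,0],"claw":0},
    {"turn":[0,0,0],"slide":[1,0,0],"claw":0},
  ],
)

```text
t: 4.88
eef_pos: [628.3, -232.8, 74.6]
tcp_rot: [-3.141, 0.005, 0.001]
ft_force: [-16.9, -1.6, 7.2]
opening: 0.007
grip_force: 8.1
```

>>> jog_arm(
  targets=[
    {"turn":[0,0,0],"slide":[1,0,0],"claw":0},
    {"turn":[0,0,0],"slide":[1,0,0],"claw":0},
  ],
)

```text
t: 5.12
eef_pos: [628.4, -232.7, 74.6]
tcp_rot: [-3.14, 0.009, 0.001]
ft_force: [-26.4, -1.7, 12.9]
opening: 0.006
grip_force: 13.6
```

>>> jog_arm(
  targets=[
    {"turn":[0,0,0],"slide":[-3,0,0],"claw":0},
    {"turn":[0,0,0],"slide":[-20,0,0],"claw":0},
    {"turn":[0,0,0],"slide":[-60,0,0],"claw":0},
    {"turn":[0,0,0],"slide":[-60,0,0],"claw":0},
    {"turn":[0,0,0],"slide":[0,0,0],"claw":0},
  ],
)

```text
t: 5.75
eef_pos: [486.1, -232.4, 75.0]
tcp_rot: [-3.14, 0.002, -0.001]
ft_force: [0.2, 0.0, -0.9]
opening: 0.002
grip_force: 0.0
```

>>> jog_arm(
  targets=[
    {"turn":[0,0,0],"slide":[0,-20,50],"claw":0},
    {"turn":[0,0,0],"slide":[0,-40,45],"claw":0},
    {"turn":[0,0,0],"slide":[-20,-40,40],"claw":0},
    {"turn":[0,0,0],"slide":[0,0,0],"claw":0},
    {"turn":[0,0,0],"slide":[0,0,0],"claw":0},
  ],
)

```text
t: 6.38
eef_pos: [469.5, -332.6, 209.2]
tcp_rot: [-3.141, 0.0, 0.0]
ft_force: [0.4, 0.5, -0.3]
opening: 0.008
grip_force: 0.0
```

```bash
python3 - <<'E'
from h import *
import cv2
d=read_camera("side"); s=read_camera("scene")
cv2.imwrite("pics/w3.png",np.hstack([cv2.resize(d["frame"][120:320,150:400],(400,320)),cv2.resize(s["frame"][100:300,140:390],(400,320))]))
x=state();print(x["t"],x["eef_pos"],x["ft_force"])
E
```

```text
6.475 [ 469.50860096 -331.91245702  208.5961039 ] [ 0.12631445  1.59381778 -0.27308081]
```

View pics/w3.png

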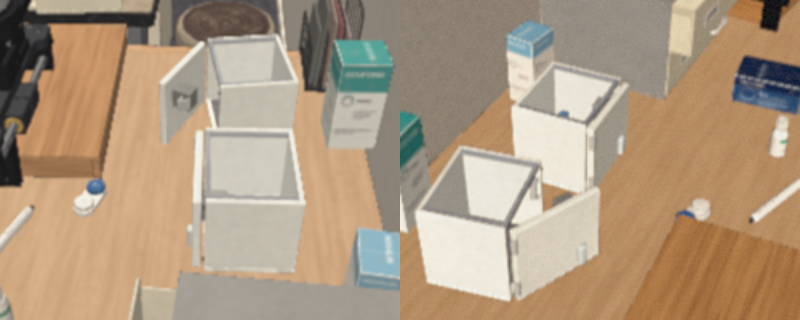

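The drops door (side view, about (197,200)) stays flush with the arm clear. The spare door is as it was at the start.

```bash
python3 -c "
from cell import *
print(job_done())"
```

```text
the job is handed in; nothing more can be done
None
```

The eye-drop locker's door was pushed home against its stop and stayed shut after the arm let go (the latch itself was not visible); the other door was not touched, and the job is handed in with no verdict shown.

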